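Press the hidden catch of the specimen case

ROBOT

A 6-joint arm with a two-finger parallel gripper is mounted at the origin on the work surface. World frame = base frame: x ahead of the robot, y to its left, z up, the work surface at z = 0. Lengths are in mm, angles in rad, forces in N, time in s.
With the tool pointing down it reaches from about 350 to 875 mm from the base axis. Payload 4.2 kg.
Tool frame: the origin (TCP) lies where the fingers leave the gripper's body, on its centre line; the fingertips stand ahead of it and the grasp point (between the pads) lies 54 mm ahead of it (arm.nose_length is the z of the fingertips in the tool frame, in mm); z points along the fingers, x is the direction in which the jaws open and shut, and the axes are right-handed (so a half turn about z gives the same grasp; the last joint's range is limited). The gripper opens to 85 mm and grips with 20 to 120 N. Pads are 22 mm wide; open, the fingers measure 114 mm over their backs; the gripper's body (76 mm by 85 mm) begins 54 mm behind the grasp point. The pads swing forward as they close: fully open they stand 13 mm farther back than shut.
Start: joints at [-0.905, 0.385, 0.008, 0, -1.194, -0.259], TCP at [247.308, -573.967, 303.912] pointing down, gripper open.
Joint ranges: [-3.14, 3.14], [-1.21, 2.06], [-1.07, 1.41], [-3.16, 2.05], [-2.99, -0.16], [-3.1, 3.1]. Speed limits (rad/s): [2.79, 2.79, 3.14, 3.14, 3.14, 3.14].

INTERFACE

Orientations are given as a unit quaternion [x, y, z, w].
In Python, from bench import arm, imaging, job_done gives the robot as it stands.
- The arm moves only by the shell command python3 -m crank 'ROWS' [OPENING]. ROWS is a JSON object of lists of equal length, an entry for each row: "delta_pos": the shift along the tool's x, y, z in m, a list of three; "twist": the turn about the tool's z in rad. In form: {"delta_pos": [[tx, ty, tz], ...], "twist": [twist, ...]}. A call has 1 to 8 rows; each row shifts and turns the commanded pose from where the row before left it, along the tool's axes as they then stand; what a row does not reach is not made up. A row lasts 1/12 s, in which the tool goes at most 41.7 mm and 7.16 degrees, less where a joint would pass 70% of its speed; a pose out of reach is approached as far as the arm can. A call is refused whole if a number of a shift passes 0.0417 or a number of a turn 0.125, either way. A call with a gripper value outside its range is refused whole. OPENING is the opening, from 0 (shut) to 1 (fully open), set as the call begins (- or left out, the last holds). The fingers move at their own pace and stop on an object; the grip force is fixed at half the most. Time passes only in rows, so rows that do not move let the fingers close. It gives the time, the measured TCP pose, the force and the opening at its end, in the units of the state.
- arm.read_state(): the state, without advancing time (a new reading comes with each control period).
- imaging.get_image(name): name is "scene" or "top" or "wrist"; returns (picture, depth): 384x512x3 uint8, blue, green, red; 384x512 float32, mm along the optical axis (not along the pixel's ray), 0 where there is no reading.
- imaging.camera_model(name): a dict with "vfov" (degrees; the focal length in pixels is half the picture's height over the tangent of half this angle, whatever the lens; pixels are square), "cx", "cy" (the principal point, pixels), "dist" ([k1, k2, p1, p2, k3] as OpenCV has them; the pictures are not rectified), "T" (4x4, takes a point from camera to world coordinates); the wrist camera has in their place "hand_eye" (4x4, takes a point from camera to tool coordinates, whose origin is the TCP and whose axes are the tool frame's). Camera axes: x right, y up, looking along -z (the intrinsics and any distortion apply to the point x, -y, -z); pixel columns grow to the right and rows downward; lengths in mm; the calibration is good to about 2 mm. A picture is of the moment at which its call begins: read the wrist's pose just before it. camera_model takes no time and is no camera call.
- job_done(): hands the job in, once; it reports no verdict.
The state is a dict: "clock": time; "joints": joint angles; "joint_vel": joint speeds; "joint_efforts": joint torques, N m; "position": TCP position; "ee_rot": TCP orientation; "contact_force": force on the tool from outside, world axes, zero at the start; "wrist_torque": the same for the moment, N m; "gripper_width": finger opening in mm.
Only numpy, scipy, OpenCV 4.12 (cv2) and the standard library are available. Lean on these libraries where they do the work, as an engineer would, in place of code of your own. Each camera call takes 0.05 s, during which the arm holds its last target.

TASK

The white specimen case is shut, and the catch that frees its tray is a plain plate sunk in the flat grey panel in its lid, somewhere along the panel. With shut fingertips feel along the panel for it, press the catch plate in until the tray springs out by itself, then let go and leave the tray out. Do not touch the tray, and do not shift or lift anything standing on or around the case.

Things in the scene. Friction and masses are not known exactly. Their poses are not given: they have to be found in the camera images.
- case: White specimen case, fixed to the table, 220 mm deep (its x), 340 wide (its y), 120 high. Origin: centre of its underside; +x to its rear, away from the robot, +y to its left, z up; its yaw varies within 0.35 rad. The tray's front is its robot-side (-x) face. A window in the lid shows the flat panel.
- panel_mid (a point): Centre of the flat, level, rigid grey panel's visible face, 117 mm above the case's underside, straight over its origin; axes as the case. The window round it is 90 mm (x) by 140 mm (y); the white rim stands 3 mm above the panel. The catch's well in the panel is centred at x = 0 and at a y that is not given, anywhere from -45 to +45 mm: feel or look for it.
- catch (a joint): Catch plate, same grey as the panel, 47 mm (case x) by 38 (y), in a well 50 x 41 mm; its face rests 2 mm below the panel. Joint: travel straight down, 0 at rest, 0.005 m fully in (7 mm below the panel). Spring return, 1.5 N at the start, 5 N fully in; frees the tray at about 0.0035 m. The tips must be inside the well to press it.
- tray (a joint): Tray of the case, sliding out of its front towards case -x: 0 shut and held by the catch, about 0.060 m fully out. A spring drives it out within a second once it is freed.
- tray_front (a point): Centre of the outer face of the tray's grey front plate (294 mm wide, 70 high); 112 mm before the case's origin and 48 mm up when shut.
- sample_jar: Clear lidded jar, 40 mm across, 42 high, on the lid's rear strip. Origin: centre of its underside. To be left alone.
- swab_case: Flat white swab case, 22 x 130 x 12 mm, lying along y on the lid's front strip. Origin: centre of its underside. To be left alone.
- tube_rack: White rack of 15 orange-capped tubes, 82 x 130 mm, 100 high, beside the case. Origin: centre of its underside. To be left alone.
- marker: Marker pen, 120 x 17 mm, lying on the table beside the case. Origin: on its underside. To be left alone.
- pump_bottle: White pump bottle, 74 mm across, about 200 high. Origin: centre of its underside. To be left alone.
- swab_carton: Green carton, 100 x 150 x 75 mm. Origin: centre of its underside. To be left alone.
- cup: Blue cup, 72 mm across, 85 high. Origin: centre of its underside. To be left alone.

How it is judged:
By the outcome, as a careful person would: the job done as asked, in the order asked, and still so for the second after the job is handed in, with the robot touching nothing.
It also fails if it takes over 46 s, if anything falls off the work surface, if the arm or the gripper's body presses on something with over 40 N, if the wrist force passes 120 N, or if a joint passes its speed limit or range.

## Working session

There is one attempt and no reset: what is moved stays moved. The work goes in short steps, Python scripts to look and compute and a shell command to move; the robot and the scene stay as the last step left them, time stands still between calls to the robot, and variables do not carry over. Pictures are saved under pics/ and viewed, and the job is handed in when it is done.

```bash
ls; mkdir -p pics; python3 - <<'E'
from bench import arm, imaging
import cv2,numpy as np,pickle
s=arm.read_state();print(s, arm.nose_length)
d={}
for n in ("scene","top"):
    p,z=imaging.get_image(n);cv2.imwrite(f"pics/{n}0.png",p);d[n]=(p,z,imaging.camera_model(n))
pickle.dump(d,open("d0.pkl","wb"))
for n in d: print(n,d[n][2])
print(imaging.camera_model("wrist"))
E
```

```text
pics
{'clock': 0.0, 'joints': array([-9.05408209e-01,  3.85603861e-01,  6.58703162e-03, -5.16874466e-04,
       -1.19398979e+00, -2.58638891e-01]), 'joint_vel': array([-0.00014495, -0.00205529,  0.0002933 ,  0.0012975 , -0.00018625,
       -0.00026025]), 'joint_efforts': array([ 1.68409646e-03, -3.92287982e+01,  1.88402045e+01,  4.18621212e+00,
       -4.53240718e-03,  6.99559450e-06]), 'position': array([ 247.14234202, -573.58828574,  302.77500909]), 'ee_rot': array([ 5.49794741e-01,  8.35299026e-01,  5.78941593e-04, -9.71532134e-04]), 'contact_force': array([ 0.3662557 , -0.1879286 ,  0.81958353]), 'wrist_torque': array([0.02809234, 0.0382541 , 0.02999025]), 'gripper_width': 85.48877318398819} 72.6
scene {'vfov': 50.18230418600501, 'cx': 257.2524526680823, 'cy': 188.98706813140234, 'dist': array([-0.11016823,  0.        ,  0.        ,  0.        ,  0.        ]), 'T': array([[-7.20646082e-02, -6.45775955e-01,  7.60118483e-01,
         1.43354301e+03],
       [ 9.97314702e-01, -5.66196460e-02,  4.64499787e-02,
        -5.23819359e+00],
       [ 1.30413600e-02,  7.61424738e-01,  6.481
[... 447 characters left out ...]
0585864e+01],
       [ 1.56247086e-02,  1.96928258e-01,  9.80293390e-01,
         1.19602387e+03],
       [ 0.00000000e+00,  0.00000000e+00,  0.00000000e+00,
         1.00000000e+00]])}
{'vfov': 71.22731478624473, 'cx': 257.5804299965485, 'cy': 191.90038299541555, 'dist': array([-0.06220888,  0.        ,  0.        ,  0.        ,  0.        ]), 'hand_eye': array([[ 9.99999026e-01, -1.02109611e-03, -9.51304651e-04,
         2.56299323e-01],
       [-1.25781765e-03, -9.54749822e-01, -2.97407455e-01,
        -7.55181906e+01],
       [-6.04576350e-04,  2.97408362e-01, -9.54750177e-01,
        -7.09864884e+01],
       [ 0.00000000e+00,  0.00000000e+00,  0.00000000e+00,
         1.00000000e+00]])}
```

View pics/top0.png

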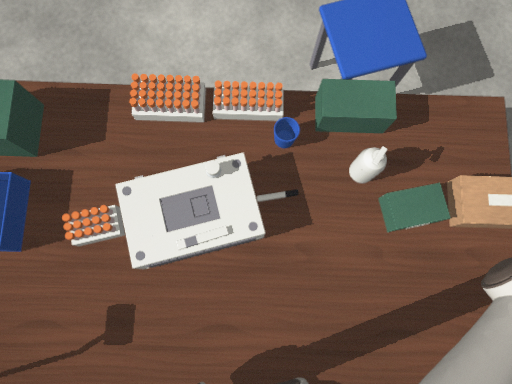

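View pics/scene0.png

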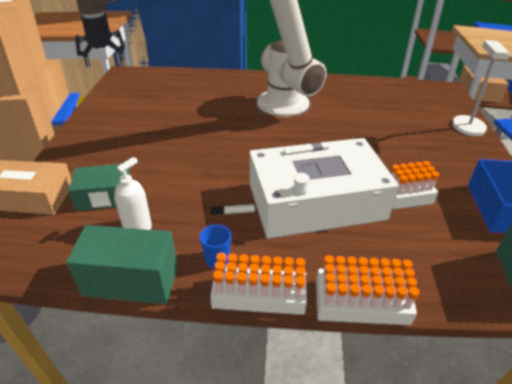

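The top view shows the case centred near (190,210). A darker outline, probably the well, sits in the panel near (201,206). I'll enlarge that area.

```bash
python3 - <<'E'
import cv2,pickle,numpy as np
p,z,m=pickle.load(open("d0.pkl","rb"))["top"]
c=p[150:270,105:275]
c=cv2.resize(c,None,fx=4.6,fy=4.6,interpolation=cv2.INTER_CUBIC)
cv2.imwrite("pics/top0c.png",c)
E
```

```text
(no output)
```

View pics/top0c.png

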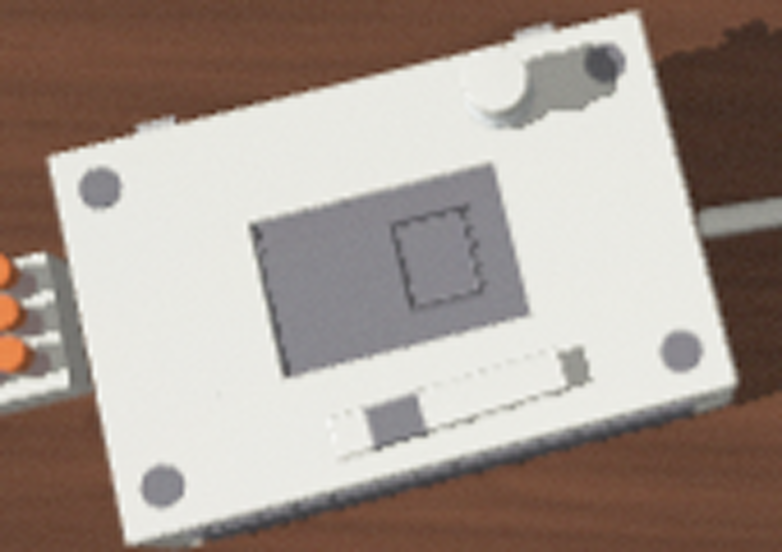

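```bash
cat > h.py <<'E'
import cv2,numpy as np
from scipy.spatial.transform import Rotation as R
def ray(m,T,uv):
    f=192/np.tan(np.radians(m["vfov"]/2))
    K=np.array([[f,0,m["cx"]],[0,f,m["cy"]],[0,0,1]])
    q=cv2.undistortPoints(np.array(uv,float).reshape(-1,1,2),K,m["dist"]).reshape(-1,2)
    d=np.c_[q[:,0],-q[:,1],-np.ones(len(q))]
    return d@T[:3,:3].T
def onz(m,T,uv,z):
    d=ray(m,T,uv);o=T[:3,3];return o+d*((z-o[2])/d[:,2])[:,None]
E
python3 - <<'E'
import pickle,numpy as np
from h import *
D=pickle.load(open("d0.pkl","rb"))
p,z,m=D["top"]
f=lambda L:[(105+(u+.5)/4.6-.5,150+(v+.5)/4.6-.5) for u,v in L]
P=onz(m,m["T"],f([(250,222),(492,165),(528,315),(286,377)]),118.5);print(P.round(1),P.mean(0))
W=onz(m,m["T"],f([(392,224),(467,205),(483,290),(413,310)]),116);print(W.round(1),W.mean(0))
L=onz(m,m["T"],f([(48,157),(640,12),(737,384),(128,545)]),120);print(L.round(1),L.mean(0))
e=lambda a,b:np.arctan2(*(a-b)[[1,0]])
print("yaw", [e(P[0],P[1])-np.pi/2,e(P[3],P[2])-np.pi/2,e(P[0],P[3]),e(P[1],P[2]),e(L[0],L[1])-np.pi/2,e(L[3],L[2])-np.pi/2,e(L[0],L[3]),e(L[1],L[2])])
u=[int(x) for x in f([(330,300)])[0]]
# depth check
yy,xx=int(u[1]),int(u[0]);d=z[yy,xx]; r=ray(m,m["T"],[(xx,yy)])[0]; print(m["T"][:3,3]+r*d)
E
```

```text
[[587.6 189.7 118.5]
 [624.3  56.7 118.5]
 [540.   32.8 118.5]
 [501.8 163.8 118.5]] [563.41247465 110.75170022 118.5       ]
[[589.3 111.2 116. ]
 [601.4  69.9 116. ]
 [553.6  58.6 116. ]
 [541.2  96.7 116. ]] [571.3935557   84.08690073 116.        ]
[[620.7 304.1 120. ]
 [715.9 -23.5 120. ]
 [505.1 -83.8 120. ]
 [409.  241.6 120. ]] [562.67713063 109.61046236 120.        ]
yaw [np.float64(0.2695565011928609), np.float64(0.28379296497913664), np.float64(0.2933341323126831), np.float64(0.27692472537920043), np.float64(0.2829785477353244), np.float64(0.2870359508055871), np.float64(0.28685451311995247), np.float64(0.27858569786675147)]
[547.39399939 143.78453904 117.00872507]
```

Case yaw is about 0.283, its centre is at (563,110), and the well is about 27.6 mm towards case −y, at (570.7, 83.5). I'll shut the gripper, rise, and turn so the jaw axis lies along case x.

```bash
python3 -m crank '{"delta_pos":[[0,0,-0.008],[0,0,-0.008],[0,0,-0.008],[0,0,-0.008],[0,0,-0.008],[0,0,-0.008],[0,0,0],[0,0,0]],"twist":[-0.12,-0.12,-0.12,-0.12,-0.12,-0.12,-0.12,-0.12]}' 0
python3 -m crank '{"delta_pos":[[0,0,0],[0,0,0],[0,0,0],[0,0,0],[0,0,0],[0,0,0]],"twist":[-0.12,-0.12,-0.12,-0.12,0,0]}'
cat > go.py <<'E'
import sys,numpy as np
from bench import arm
from scipy.spatial.transform import Rotation as R
s=arm.read_state();r=R.from_quat(s["ee_rot"]);t=np.array([float(v) for v in sys.argv[1:4]])
d=r.inv().apply(t-s["position"]);X=r.apply([1,0,0]);Z=r.apply([0,0,1])
tip=s["position"]+Z*arm.nose_length
y=np.arctan2(X[1],X[0]);print("t",s["clock"],"pos",s["position"].round(1),"tip",tip.round(1),"yaw",round(y,3),"twist to case",round(y-(0.283-np.pi),3),"tool d",d.round(1),"Z",Z.round(4),"F",s["contact_force"].round(2),"w",s["gripper_width"],"q",s["joints"].round(2))
E
python3 go.py 570.7 83.5 330
```

```text
clock: 0.77
position: [247.3, -573.9, 352.0]
ee_rot: [0.099, 0.995, 0.0, 0.0]
contact_force: [0.5, -0.8, -0.4]
gripper_width: 0.2
clock: 1.27
position: [247.3, -573.8, 351.4]
ee_rot: [-0.136, 0.991, 0.0, -0.0]
contact_force: [0.2, 0.6, 0.6]
gripper_width: 0.1
t 1.2667 pos [ 247.3 -573.8  351.4] tip [ 247.2 -573.8  278.8] yaw -2.869 twist to case -0.01 tool d [-488.6  545.8   21.8] Z [-5.e-04  9.e-04 -1.e+00] F [0.24 0.63 0.61] w 0.14121048562226168 q [-0.91  0.36  0.09 -0.   -1.3   1.18]
```

```bash

python3 -m crank '{"delta_pos":[[-0.022,0.0246,0],[-0.022,0.0246,0],[-0.022,0.0246,0],[-0.022,0.0246,0],[-0.022,0.0246,0],[-0.022,0.0246,0],[-0.022,0.0246,0],[-0.022,0.0246,0]],"twist":[-0.01,0,0,0,0,0,0,0]}'
python3 -m crank '{"delta_pos":[[-0.022,0.0246,0],[-0.022,0.0246,0],[-0.022,0.0246,0],[-0.022,0.0246,0],[-0.022,0.0246,0],[-0.022,0.0246,0],[-0.022,0.0246,0],[-0.022,0.0246,0]],"twist":[0,0,0,0,0,0,0,0]}'
python3 go.py 570.7 83.5 330
```

```text
clock: 1.93
position: [361.2, -334.1, 351.9]
ee_rot: [-0.141, 0.99, 0.0, 0.0]
contact_force: [0.5, -0.6, -0.2]
gripper_width: -0.1
clock: 2.6
position: [474.5, -95.6, 352.1]
ee_rot: [-0.141, 0.99, 0.0, 0.0]
contact_force: [0.9, -1.1, 0.2]
gripper_width: -0.7
t 2.6 pos [474.5 -95.6 352.1] tip [474.5 -95.6 279.5] yaw -2.858 twist to case 0.0 tool d [-142.4  145.1   22.1] Z [ 4.e-04  1.e-04 -1.e+00] F [ 0.87 -1.09  0.19] w -0.7348613417313951 q [ 0.14  0.11 -0.24 -0.   -1.22  0.15]
```

```bash

python3 -m crank '{"delta_pos":[[-0.0237,0.0242,0],[-0.0237,0.0242,0],[-0.0237,0.0242,0],[-0.0237,0.0242,0],[-0.0237,0.0242,0],[-0.0237,0.0242,0],[0,0,0],[0,0,0]],"twist":[0,0,0,0,0,0,0,0]}'
python3 go.py 570.7 83.5 230
python3 - <<'E'
from bench import arm, imaging
import cv2,pickle
s=arm.read_state();p,z=imaging.get_image("wrist");cv2.imwrite("pics/w1.png",p)
pickle.dump((s,p,z,imaging.camera_model("wrist")),open("w1.pkl","wb"))
E
```

```text
clock: 3.27
position: [570.1, 83.7, 350.9]
ee_rot: [-0.143, 0.99, -0.0, -0.001]
contact_force: [-0.1, -0.2, -0.5]
gripper_width: 0.3
t 3.2667 pos [570.1  83.7 350.9] tip [570.   83.6 278.3] yaw -2.856 twist to case 0.003 tool d [ -0.8  -0.3 120.9] Z [-1.7e-03 -5.0e-04 -1.0e+00] F [-0.12 -0.18 -0.46] w 0.2979204651460512 q [ 0.43  0.27 -0.04 -0.   -1.26 -0.14]
```

View pics/w1.png

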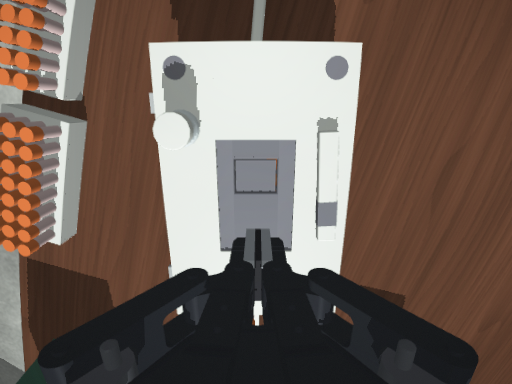

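The wrist view shows the well outline at (234–278, 158–193). The panel spans (216–295, 140–250), and the shut fingers are at the bottom.

```bash
python3 - <<'E'
import pickle,numpy as np
from h import *
s,p,z,m=pickle.load(open("w1.pkl","rb"))
cv2.imwrite("pics/w1c.png",cv2.resize(p[130:262,200:312],None,fx=4.5,fy=4.5,interpolation=cv2.INTER_CUBIC))
T=np.eye(4);T[:3,:3]=R.from_quat(s["ee_rot"]).as_matrix();T[:3,3]=s["position"];T=T@m["hand_eye"]
W=onz(m,T,[(234,158),(277,158),(278,193),(235,193)],117);P=onz(m,T,[(216,140),(295,140),(292,250),(219,250)],118.5)
print(W.round(1),W.mean(0),P.round(1),P.mean(0))
r=ray(m,T,[(226,170)])[0];print(T[:3,3]+r*z[170,226])
print(z[175,256],z[175,226],z[130,256])
E
```

```text
[[602.   70.9 117. ]
 [554.7  56.9 117. ]
 [540.8  96.7 117. ]
 [590.  111.2 117. ]] [571.85265934  83.94093145 117.        ] [[626.7  56.6 118.5]
 [541.7  31.5 118.5]
 [500.5 163.9 118.5]
 [589.9 190.3 118.5]] [564.6743817  110.56369815 118.5       ]
[607.27096212  86.99640055 117.49095801]
314.74362 313.22617 294.6789
```

View pics/w1c.png

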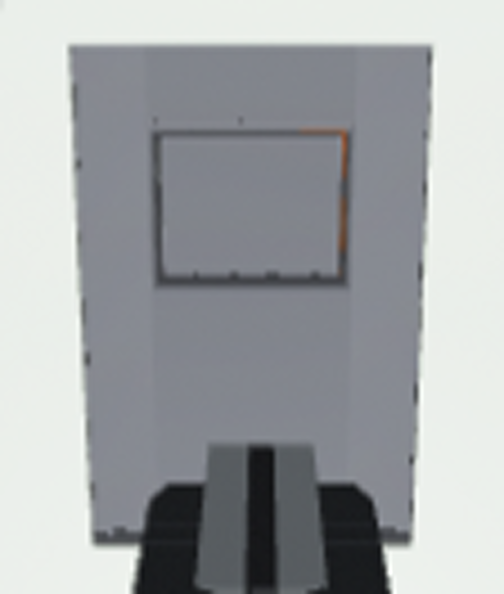

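```bash

python3 -m crank '{"delta_pos":[[-0.0015,-0.0002,0.02],[0,0,0.03],[0,0,0.03],[0,0,0.03],[0,0,0.02],[0,0,0.01],[0,0,0],[0,0,0]],"twist":[0,0,0,0,0,0,0,0]}'
python3 go.py 571.5 83.8 187.6
```

```text
clock: 3.98
position: [571.6, 81.8, 212.8]
ee_rot: [-0.142, 0.99, -0.0, 0.001]
contact_force: [0.4, -0.2, 0.6]
gripper_width: 0.1
t 3.9833 pos [571.6  81.8 212.8] tip [571.6  81.8 140.2] yaw -2.857 twist to case 0.002 tool d [-0.5  1.9 25.2] Z [ 1.1e-03 -2.0e-04 -1.0e+00] F [ 0.36 -0.22  0.63] w 0.06037701940796066 q [ 0.42  0.38 -0.24  0.   -0.95 -0.14]
```

```bash

python3 -m crank '{"delta_pos":[[0,0.001,0.006],[0,0,0.006],[0,0,0.006],[0,0,0],[0,0,0]],"twist":[0,0,0,0,0]}'
python3 go.py 571.5 83.8 187.6
python3 - <<'E'
from bench import arm, imaging
import cv2,pickle
p,z=imaging.get_image("wrist");cv2.imwrite("pics/w2.png",p)
E
```

```text
clock: 4.4
position: [570.8, 83.4, 193.7]
ee_rot: [-0.143, 0.99, -0.0, -0.0]
contact_force: [0.6, -0.2, -0.4]
gripper_width: 0.0
t 4.4 pos [570.8  83.4 193.7] tip [570.8  83.4 121.1] yaw -2.856 twist to case 0.003 tool d [-0.8  0.2  6.1] Z [-5.e-04 -3.e-04 -1.e+00] F [ 0.59 -0.2  -0.38] w 0.003763235309653579 q [ 0.43  0.41 -0.26  0.   -0.9  -0.14]
```

View pics/w2.png

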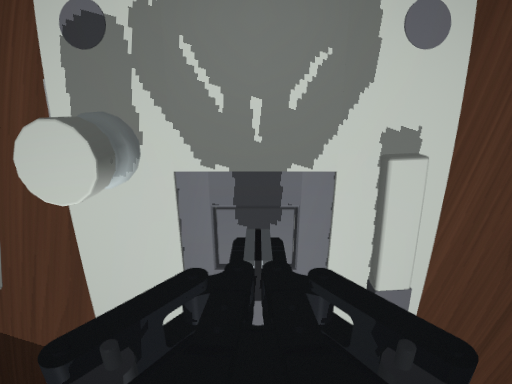

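The tips (around column 257, row 230) are over the well (columns 214–298, rows 205–268), and the jar and swab case are well clear. Now I'll press slowly while watching the force.

```bash

python3 -m crank '{"delta_pos":[[0,0,0.002],[0,0,0.002],[0,0,0],[0,0,0]],"twist":[0,0,0,0]}'
python3 -m crank '{"delta_pos":[[0,0,0.002],[0,0,0],[0,0,0]],"twist":[0,0,0]}'
python3 -m crank '{"delta_pos":[[0,0,0.0015],[0,0,0],[0,0,0]],"twist":[0,0,0]}'
```

```text
clock: 4.78
position: [570.9, 83.4, 189.8]
ee_rot: [-0.143, 0.99, -0.0, -0.0]
contact_force: [0.2, -0.2, -0.3]
gripper_width: 0.1
clock: 5.03
position: [570.9, 83.4, 187.9]
ee_rot: [-0.143, 0.99, -0.0, -0.0]
contact_force: [-0.1, -0.1, -0.3]
gripper_width: -0.1
clock: 5.28
position: [571.0, 83.5, 186.7]
ee_rot: [-0.143, 0.99, -0.0, 0.0]
contact_force: [-0.7, -0.8, 1.5]
gripper_width: 0.2
```

```bash

python3 -m crank '{"delta_pos":[[0,0,0.0015],[0,0,0],[0,0,0]],"twist":[0,0,0]}'
python3 -m crank '{"delta_pos":[[0,0,0.0015],[0,0,0],[0,0,0]],"twist":[0,0,0]}'
python3 - <<'E'
from bench import arm, imaging
import cv2
p,z=imaging.get_image("top");cv2.imwrite("pics/t3.png",p)
E
```

```text
clock: 5.53
position: [571.0, 83.4, 184.8]
ee_rot: [-0.142, 0.99, 0.0, 0.0]
contact_force: [-1.1, 0.1, 3.1]
gripper_width: -0.1
clock: 5.78
position: [571.0, 83.5, 183.6]
ee_rot: [-0.143, 0.99, -0.0, 0.0]
contact_force: [-1.4, 0.8, 4.2]
gripper_width: -0.2
```

View pics/t3.png

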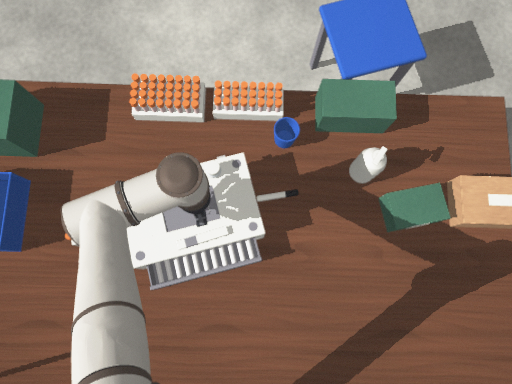

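The tray, with its tubes, has sprung out at the front (columns 150–260, rows 245–285). Next I'll retract straight up, wait, and check.

```bash

python3 -m crank '{"delta_pos":[[0,0,-0.003],[0,0,-0.005],[0,0,-0.01],[0,0,-0.02],[0,0,-0.03],[0,0,-0.03],[0,0,-0.03],[0,0,-0.01]],"twist":[0,0,0,0,0,0,0,0]}'
python3 -m crank '{"delta_pos":[[0,0,0],[0,0,0],[0,0,0],[0,0,0],[0,0,0],[0,0,0],[0,0,0],[0,0,0]],"twist":[0,0,0,0,0,0,0,0]}'
python3 - <<'E'
from bench import arm, imaging
import cv2,numpy as np
a=imaging.get_image("wrist")[0];p,z=imaging.get_image("top");s=imaging.get_image("scene")[0]
t=cv2.resize(p[140:300,100:310],None,fx=1.83,fy=1.83)
o=np.zeros((600,800,3),np.uint8)
o[:288,:384]=cv2.resize(a,(384,288));o[:288,400:784]=cv2.resize(s,(384,288))
o[300:300+t.shape[0],:t.shape[1]]=t
cv2.imwrite("pics/f.png",o);print(arm.read_state()["contact_force"])
E
```

```text
clock: 6.5
position: [572.3, 83.5, 327.2]
ee_rot: [-0.143, 0.99, 0.0, 0.004]
contact_force: [0.3, 0.2, 0.6]
gripper_width: -0.1
clock: 7.17
position: [570.9, 83.4, 321.0]
ee_rot: [-0.143, 0.99, -0.0, -0.0]
contact_force: [-0.4, -0.3, -0.5]
gripper_width: -0.3
[0.47780956 0.71630592 0.25567219]
```

View pics/f.png

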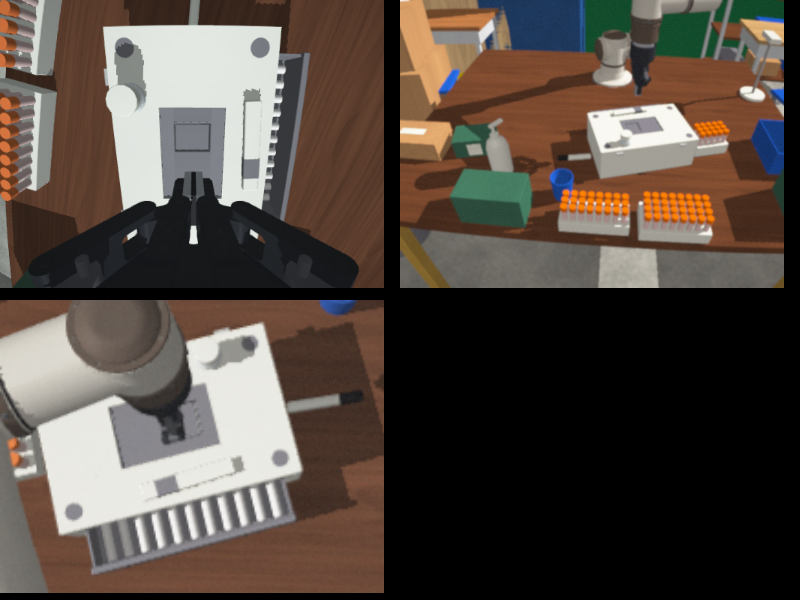

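The tray is still out, the jar, swab case, marker, rack and the rest look unmoved, and the robot is touching nothing.

```bash
python3 -c "
from bench import job_done
print(job_done())"
```

```text
the job is handed in; nothing more can be done
None
```

The tray sprang out by itself when I pressed the catch, and I handed the job in at about 7.3 s with the tray still out.

- **Finding the catch:** I found it by looking rather than feeling along the panel. The top and wrist cameras both put the well about 28 mm towards the case's −y side and agreed to within about 1 mm. The only feel was the slow final descent: contact came at about 1.5 N, just below where the plate should be.
- **Pressing and letting go:** With the fingers shut I pressed the plate in until the force reached about 4 N. A top view then showed the tray out, and I lifted straight up.
- **Last checks:** The final pictures show the tray out. The jar, swab case, marker, rack, bottle, carton and cup look unmoved by eye; I did not measure their positions. The wrist force was back to sensor noise, under 1 N, with the tool about 130 mm above the lid. No check failed or disagreed.

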